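# Sort the pill bottles into their rows and hold the spring pusher back

## Robot

A 7-joint arm with a two-finger parallel gripper is mounted at the origin on the work surface. World frame = base frame: x ahead of the robot, y to its left, z up, the work surface at z = 0. Lengths are in m, angles in rad, forces in N, time in s.
With the tool pointing down it reaches from about 0.425 to 0.925 m from the base axis. Payload 6.8 kg.
Tool frame: the origin (TCP) lies at the very end of the fingers, on their centre line; the grasp point (between the pads) lies bot.tcp_to_grasp behind it (bot.tcp_to_grasp is the distance from the TCP to the grasp point, in m); z points along the fingers, y is the line along which they close (so a half turn about z gives the same grasp; the last joint's range is limited). The gripper opens to 85 mm and grips with 20 to 120 N. Pads are 22 mm wide; open, the fingers measure 114 mm over their backs; the gripper's body (76 mm by 85 mm) begins 54 mm behind the grasp point. The pads swing forward as they close: fully open they stand 13 mm farther back than shut.
Start: joints at [1.192, 0.477, 0.022, 1.555, -0.011, 1.109, -0.083], TCP at [0.181, -0.65, 0.231] pointing down, gripper open.
Joint ranges: [-2.96, 2.96], [-0.34, 2.1], [-1.41, 1.46], [0.24, 2.44], [-1.37, 4.51], [0.17, 1.92], [-2.96, 2.96]. Speed limits (rad/s): [2.39, 2.39, 3.14, 3.14, 3.14, 3.14, 3.14].

## Interface

Orientations are given as a unit quaternion [w, x, y, z].
In Python, from station import bot gives the robot as it stands.
- The arm moves only by the tool servo_tool, never from a script. Its argument "motion" is a list that holds one entry, the list of rows, each a list of 7 numbers: the shift along the tool's x, y, z in m, then the turn, a rotation vector about the tool's x, y, z in units of 5 degrees (1.0 is 5 degrees), then the opening, from 0 (shut) to 1 (fully open). A call has 1 to 20 rows; each row is the pose to reach, as a shift and turn from the pose commanded when the call began, along the tool's axes at that moment; what a row does not reach only later rows make up. A row lasts 1/12 s, in which the tool goes at most 41.7 mm and 7.16 degrees, less where a joint would pass 70% of its speed; a pose out of reach is approached as far as the arm can. A call with a gripper value outside its range is refused whole. The fingers move at their own pace and stop on an object; "grip_force" is the grip in N (left out, the last holds). Time passes only in rows, so rows that repeat a pose let the fingers close. It gives the time, the measured TCP pose, the force, the opening and the grip force at its end, in the units of the state.
- bot.get_obs(): the state, without advancing time (a new reading comes with each control period).
- bot.read_camera(name): name is "scene" or "top" or "wrist"; returns a dict with "img" (480x640x3 uint8, red, green, blue), "K" (3x3 intrinsics, pixels), "pose" (4x4, takes a point from camera to world coordinates). Camera axes: x right, y down, z forward; pixel columns grow to the right and rows downward; lengths in m; the calibration is good to about 2 mm. A picture is of the moment at which its call begins. There is no depth.
- bot.hand_in(): hands the job in; it is judged then, once.
The state is a dict: "t": time; "q": joint angles; "joint_vel": joint speeds; "joint_torque": joint torques, N m; "eef_pos": TCP position; "tool_rot": TCP orientation; "contact_force": force on the tool from outside, world axes, zero at the start; "torque": the same for the moment, N m; "gripper_width": opening from 0.0 (shut) to 1.0 (fully open); "grasp_force": force on a finger pad.
Only numpy, scipy, OpenCV 4.12 (cv2) and the standard library are available. Lean on these libraries where they do the work, as an engineer would, in place of code of your own. Each camera call takes 0.05 s, during which the arm holds its last target. There are 200 camera calls.

## Task

Stand the two small pill bottles upright in the narrow row and let go of them. Then stand the large pill bottle in the wide row and, keeping it upright and low on the row's floor, press it against the spring pusher until the pusher is firmly home against its stop. Finish while holding it there, steady and without ramming it, touching only the bottle, and leave the carton, the dish and the rinse bottle where they are.

Things in the scene. Friction and masses are not known exactly. Their poses are not given: they have to be found in the camera images.
- large_bottle: Large white plastic pill bottle, standing loose on the table: body 48 mm diameter, 62 mm high, ribbed cap 42 mm diameter above it, 80 mm high in all, about 90 g. Origin at the centre of its underside, z up its axis. The two small bottles look the same but for their diameter. Which bottle stands where varies.
- small_bottle_a: Small white plastic pill bottle, standing upright and loose on the table: body 34 mm diameter and 62 mm high, cap 28 mm in diameter, 80 mm high in all, about 50 g. Origin at the centre of its underside, z up its axis.
- small_bottle_b: A second small pill bottle, the same as small_bottle_a.
- narrow_row: Narrow bottle row for the small bottles, fixed: channel 180 mm long (x), floor 4 mm thick, two rails 40 mm apart inside, 4 mm thick, tops 16 mm above the table. Front (-x) open; 30 mm high end plate, inner face at x = +90 mm. No spring. Origin: centre of its underside on the table, x along the row, z up. Place and yaw vary; it may lie left or right of the wide row.
- wide_row: Wide bottle row, fixed: channel 210 mm long (x), floor 4 mm thick, two rails 54 mm apart inside, 4 mm thick, tops 16 mm above the table. Front (-x) open, no lip. At +x stands the spring housing, 54 mm wide, top 56 mm above the table; its front face at x = +50 mm is the pusher's hard stop. Origin: centre of its underside on the table, x along the row towards the housing, z up.
- pusher (a joint): Spring pusher of the wide row: black upright plate 48 mm wide, 5 mm thick, from 6 to 56 mm above the table, sliding along the row. Value in m: 0 = at rest, sprung forward; grows as it is pressed towards the housing (row +x), to 0.045 at the hard stop. The spring pushes back with 4 N at rest, rising to 8.5 N at the stop, and returns the plate when let go.
- pusher_face (a point): Centre of the pusher plate's front face (towards -x of the wide row), 31 mm above the table. At rest it is at x = 0 of the wide row, at the stop at x = +45 mm: the large bottle's axis is then at about x = +21 mm. A push of some 12 to 20 N keeps it firmly on the stop; with less, or if the hand yields, the spring moves it back.
- carton: Bystander: loose brown carton 55 x 95 x 70 mm standing on the table behind the rows. Origin at the centre of its underside.
- steel_dish: Bystander: loose round steel dish, 110 mm in diameter and 35 mm high. Origin at the centre of its underside.
- rinse_bottle: Bystander: loose clear plastic bottle, 60 mm in diameter and 150 mm high. Origin at the centre of its underside.

How it is judged:
By the outcome, as a careful person would: the job done as asked, in the order asked, and still so for the second after the job is handed in, while the arm keeps its last pose, push and grip.
It also fails if it takes over 72 s, if anything falls off the work surface, if the arm or the gripper's body presses on something with over 40 N, if the wrist force passes 120 N, or if a joint passes its speed limit or range.

## Working session

There is one attempt and no reset: what is moved stays moved. The work goes in short steps, Python scripts to look and compute and a tool call to move; the robot and the scene stay as the last step left them, time stands still between calls to the robot, and variables do not carry over. Pictures are saved under pics/ and viewed, at most 10 in all, crops included, and the job is handed in when it is done.

Besides the shell and the picture viewer there is one more tool, called after "Request:" by a JSON object that holds its "api" and its "payload", one argument or row to a line. servo_tool: Moves the arm, as the interface text tells. Its arguments: {"type":"object","properties":{"motion":{"type":"array"},"grip_force":{"type":"number"}},"required":["motion"]}

```bash
ls; mkdir -p pics; python3 - <<'E'
from station import bot
import cv2,pickle,numpy as np
np.set_printoptions(precision=4,suppress=True)
o=bot.get_obs();print(o['t'],o['eef_pos'],o['tool_rot'],o['gripper_width'],bot.tcp_to_grasp)
D={}
for n in ("scene","top"):
    D[n]=bot.read_camera(n);cv2.imwrite(f'pics/{n}0.png',D[n]['img'][:,:,::-1]);print(D[n]['K'],D[n]['pose'])
pickle.dump(D,open('cam0.pkl','wb'))
E
```

```text
pics
0.0 [ 0.1804 -0.6498  0.2303] [-0.0009  0.9909  0.135  -0.0002] 1.0008443033618555 0.0187
[[614.3129   0.     333.3634]
 [  0.     614.3129 243.4878]
 [  0.       0.       1.    ]] [[ 0.5616  0.58   -0.59    1.4185]
 [ 0.8271 -0.4111  0.3832 -0.6187]
 [-0.0203 -0.7033 -0.7106  1.1217]
 [ 0.      0.      0.      1.    ]]
[[477.4458   0.     322.8306]
 [  0.     477.4458 243.7733]
 [  0.       0.       1.    ]] [[ 0.0889 -0.9735  0.2106  0.3111]
 [-0.996  -0.088   0.0137 -0.0492]
 [ 0.0052 -0.211  -0.9775  1.097 ]
 [ 0.      0.      0.      1.    ]]
```

View pics/top0.png

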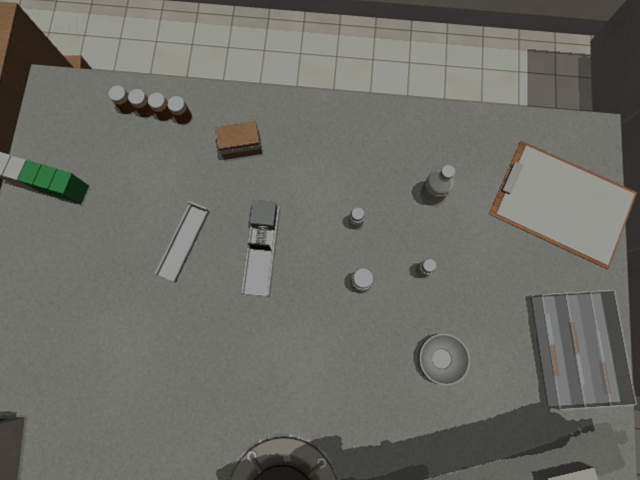

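View pics/scene0.png

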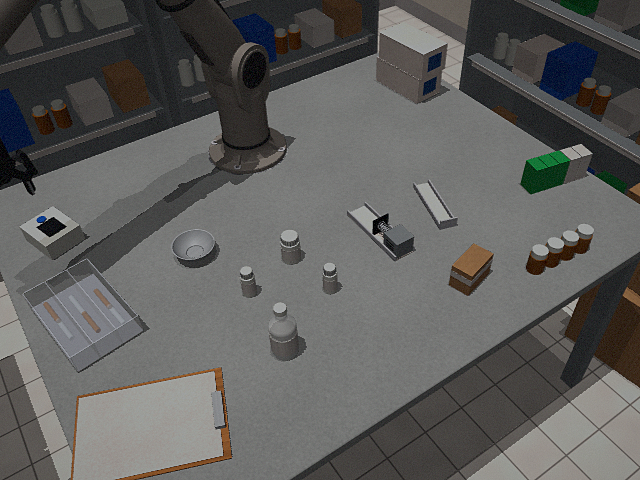

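The top picture shows the small bottles at about (357,217) and (428,267) and the large one at (362,280). The narrow row runs from (168,278) to (197,207), and the wide row from (257,294) to (263,205). I'll zoom in to pick points.

```bash
python3 - <<'E'
import cv2,pickle,numpy as np
D=pickle.load(open('cam0.pkl','rb'))
def crop(im,x,y,w,h,s):
    c=cv2.resize(im[y:y+h,x:x+w,::-1],None,fx=s,fy=s,interpolation=cv2.INTER_CUBIC)
    c=cv2.convertScaleAbs(c,alpha=1.3)
    for i in range(0,w,10): cv2.line(c,(i*s,0),(i*s,6 if (x+i)%50 else 14),(0,0,255),1)
    for i in range(0,h,10): cv2.line(c,(0,i*s),(6 if (y+i)%50 else 14,i*s),(0,0,255),1)
    return c
t=D['top']['img']
cv2.imwrite('pics/rows.png',crop(t,150,190,140,110,5))
cv2.imwrite('pics/bot.png',crop(t,340,200,110,100,5))
E
```

```text
(no output)
```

View pics/rows.png

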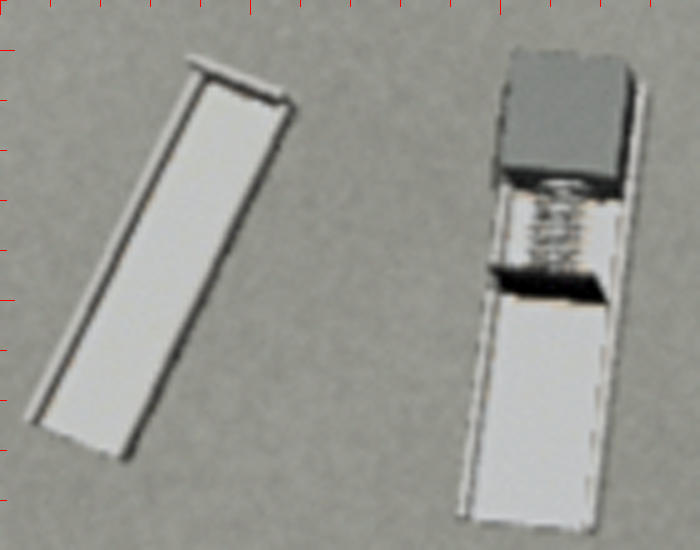

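View pics/bot.png

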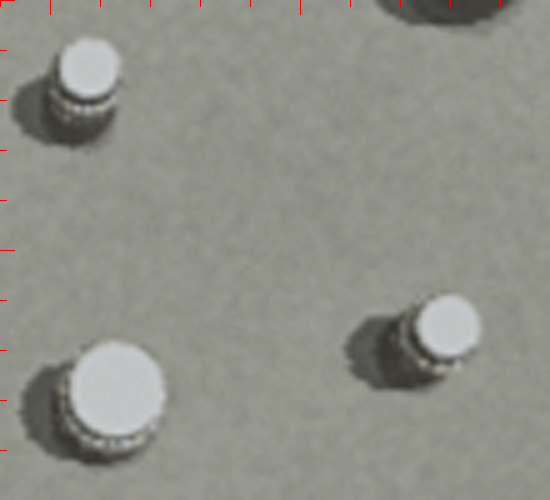

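Cap tops in the crop are (89,67), (447,326) and (116,390). The row corners are clear too. I'll fit poses to these points.

```bash
cat > h.py <<'E'
import numpy as np,cv2,pickle
from scipy.optimize import least_squares
np.set_printoptions(precision=4,suppress=True)
def ray(c,uv,z):
    d=c['pose'][:3,:3]@np.linalg.solve(c['K'],[*uv,1]);p=c['pose'][:3,3];return p+d*(z-p[2])/d[2]
def proj(c,P):
    T=np.linalg.inv(c['pose']);q=(np.atleast_2d(P)@T[:3,:3].T+T[:3,3])@c['K'].T;return q[:,:2]/q[:,2:]
def fitrow(c,pts,uv,g):
    def w(p):
        C,S=np.cos(p[2]),np.sin(p[2]);P=np.array(pts,float)
        return np.c_[p[0]+C*P[:,0]-S*P[:,1],p[1]+S*P[:,0]+C*P[:,1],P[:,2]]
    r=least_squares(lambda p:(proj(c,w(p))-uv).ravel(),g);return r.x,r.fun.reshape(-1,2)
E
python3 - <<'E'
from h import *
D=pickle.load(open('cam0.pkl','rb'));t=D['top']
f=lambda a,o:(np.array(a)+.5)/5-.5+np.array(o)
for n,p in dict(A=(89,67),B=(447,326),L=(116,390)).items(): print(n,ray(t,f(p,(340,200)),.08))
# narrow: front left rail top-outer, front right rail top outer, back-right outer rail top, end plate top-left outer
x,r=fitrow(t,[(-.09,.024,.016),(-.09,-.024,.016),(-.09,-.024,0),(.09,.02,.030),(.09,-.02,.004)],
  f([(26,420),(122,460),(128,461),(205,72),(279,104)],(150,190)),[.6,.2,-.3]);print(x,np.degrees(x[2]),r)
x,r=fitrow(t,[(-.105,.031,.016),(-.105,-.031,.016),(.05,.027,.056),(.05,-.027,.056),(0,.024,.056),(0,-.024,.006),(.0,-.0,.006)],
  f([(459,516),(593,530),(503,166),(622,178),(490,267),(606,302),(552,300)],(150,190)),[.6,.1,0]);print(x,np.degrees(x[2]),r)
for z,u in ((.15,(447,172)),(.035,(444,359)),(.07,(238,134))):print(ray(t,u,z))
E
```

```text
A [ 0.6064 -0.1049  0.08  ]
B [ 0.5046 -0.2676  0.08  ]
L [ 0.4639 -0.127   0.08  ]
[ 0.5192  0.2924 -0.2998] -17.17968274431166 [[-0.1197 -0.1002]
 [-0.3462 -0.1565]
 [ 0.5363  0.572 ]
 [-1.7085 -1.6571]
 [ 1.6777  1.3363]]
[ 0.5194  0.1079 -0.0173] -0.9888473454495916 [[-0.5089 -0.3585]
 [-0.1386 -0.2382]
 [-0.6448 -0.5537]
 [-0.631  -0.4562]
 [ 0.1859  0.9781]
 [ 0.6079  0.6576]
 [ 1.1853 -0.0242]]
[ 0.6922 -0.2819  0.15  ]
[ 0.3092 -0.3184  0.035 ]
[0.7734 0.1838 0.07  ]
```

```bash
cat >> h.py <<'E'
from scipy.spatial.transform import Rotation as R
def go(bot,xyz,yaw_deg):
    o=bot.get_obs();w,x,y,z=o['tool_rot'];r=R.from_quat([x,y,z,w])
    a=np.radians(yaw_deg);c,s=np.cos(a),np.sin(a)
    g=R.from_matrix(np.array([[c,s,0],[s,-c,0],[0,0,-1]]))
    print('t',o['t'],'pos',np.array(o['eef_pos']),'yaw',np.degrees(np.arctan2(*r.as_matrix()[[1,0],0])),'F',np.array(o['contact_force']),'w',o['gripper_width'],o['grasp_force'])
    print('shift',r.inv().apply(np.array(xyz)-o['eef_pos']),'turn',np.degrees((r.inv()*g).as_rotvec())/5)
E
python3 -c "
from station import bot
from h import *
go(bot,[.5046,-.2676,.2],-17)"
```

```text
t 0.1 pos [ 0.1804 -0.6499  0.2304] yaw 15.516281375816352 F [-0.419  -0.7546  0.4373] w 0.9981880671654866 0.0
shift [ 0.4146 -0.2816  0.0308] turn [-0.0179  0.0069  6.5033]
```

Request:
{"api": "servo_tool", "payload": {
  "motion": [
    [[0.415,-0.282,0.0,0,0,6.5,1],[0.415,-0.282,0.0,0,0,6.5,1],[0.415,-0.282,0.0,0,0,6.5,1],[0.415,-0.282,0.0,0,0,6.5,1],[0.415,-0.282,0.0,0,0,6.5,1],[0.415,-0.282,0.0,0,0,6.5,1],[0.415,-0.282,0.0,0,0,6.5,1],[0.415,-0.282,0.0,0,0,6.5,1],[0.415,-0.282,0.0,0,0,6.5,1],[0.415,-0.282,0.0,0,0,6.5,1],[0.415,-0.282,0.0,0,0,6.5,1],[0.415,-0.282,0.0,0,0,6.5,1],[0.415,-0.282,0.0,0,0,6.5,1],[0.415,-0.282,0.0,0,0,6.5,1],[0.415,-0.282,0.0,0,0,6.5,1],[0.415,-0.282,0.0,0,0,6.5,1]]
  ]
}}

```text
t: 1.43
eef_pos: [0.5038, -0.2692, 0.231]
tool_rot: [0.0, 0.989, -0.149, -0.0]
contact_force: [-0.1, -0.3, -0.9]
gripper_width: 0.999
grasp_force: 0.0
```

```bash
python3 - <<'E'
from station import bot
from h import *
go(bot,[.5046,-.2676,.2],-17)
c=bot.read_camera('wrist');pickle.dump(c,open('w1.pkl','wb'));cv2.imwrite('pics/w1.png',c['img'][:,:,::-1]);print(c['pose'],c['K'][0])
print(proj(c,[[.5046,-.2676,.08],[.6064,-.1049,.08],[.4639,-.127,.08]]))
E
```

```text
t 1.4333 pos [ 0.5038 -0.2692  0.231 ] yaw -17.120584870440826 F [-0.1    -0.3228 -0.9093] w 0.999039380156283 0.0
shift [ 0.0003 -0.0018  0.031 ] turn [ 0.0092  0.0101 -0.0241]
[[-0.2949 -0.9166 -0.27    0.5721]
 [-0.9555  0.2831  0.0827 -0.2918]
 [ 0.0006  0.2824 -0.9593  0.372 ]
 [ 0.      0.      0.      1.    ]] [414.6144   0.     325.4514]
[[320.7674 231.0505]
 [ 51.9554 161.6995]
 [164.0404 331.36  ]]
```

View pics/w1.png

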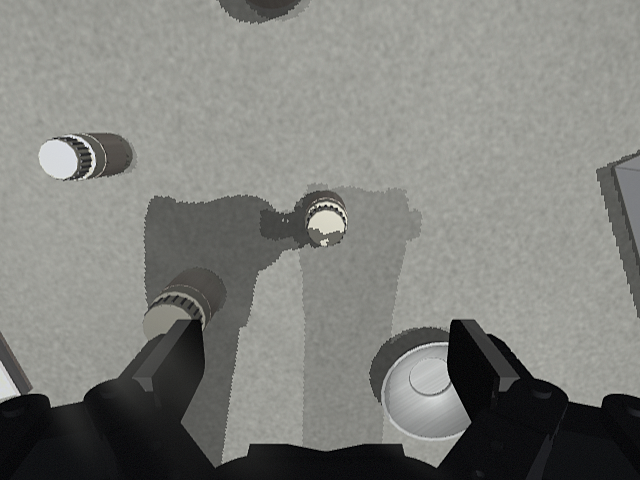

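The wrist picture shows B's cap at (326,227) and A's at (58,158), about 4 px from the top-camera prediction. That agrees to 3–4 mm. I'll grasp B at the mean of the two estimates.

Request:
{"api": "servo_tool", "payload": {
  "motion": [
    [[0.002,0,0.04,0,0,0,1],[0.002,0,0.08,0,0,0,1],[0.002,0,0.115,0,0,0,1],[0.002,0,0.145,0,0,0,1],[0.002,0,0.17,0,0,0,1],[0.002,0,0.19,0,0,0,1],[0.002,0,0.203,0,0,0,1],[0.002,0,0.209,0,0,0,1],[0.002,0,0.209,0,0,0,0.7],[0.002,0,0.209,0,0,0,0.5],[0.002,0,0.209,0,0,0,0.3],[0.002,0,0.209,0,0,0,0.2],[0.002,0,0.209,0,0,0,0],[0.002,0,0.209,0,0,0,0],[0.002,0,0.209,0,0,0,0],[0.002,0,0.209,0,0,0,0],[0.002,0,0.209,0,0,0,0]]
  ],
  "grip_force": 40
}}

```text
t: 2.9
eef_pos: [0.5079, -0.2688, 0.0237]
tool_rot: [0.0, 0.989, -0.148, 0.001]
contact_force: [-1.4, 0.1, 6.6]
gripper_width: 0.385
grasp_force: 39.4
```

Request:
{"api": "servo_tool", "payload": {
  "motion": [
    [[0,0,-0.02,0,0,0,0],[0,0,-0.06,0,0,0,0],[0,0,-0.1,0,0,0,0],[0,0,-0.135,0,0,0,0],[-0.01,-0.03,-0.165,0,0,0,0],[-0.14,-0.536,-0.166,0,0,0,0],[-0.14,-0.536,-0.166,0,0,0,0],[-0.14,-0.536,-0.166,0,0,0,0],[-0.14,-0.536,-0.166,0,0,0,0],[-0.14,-0.536,-0.166,0,0,0,0],[-0.14,-0.536,-0.166,0,0,0,0],[-0.14,-0.536,-0.166,0,0,0,0],[-0.14,-0.536,-0.166,0,0,0,0],[-0.14,-0.536,-0.166,0,0,0,0],[-0.14,-0.536,-0.166,0,0,0,0],[-0.14,-0.536,-0.166,0,0,0,0],[-0.14,-0.536,-0.166,0,0,0,0],[-0.14,-0.536,-0.166,0,0,0,0],[-0.14,-0.536,-0.166,0,0,0,0],[-0.14,-0.536,-0.166,0,0,0,0]]
  ]
}}

```text
t: 4.57
eef_pos: [0.5289, 0.2871, 0.1883]
tool_rot: [-0.0, 0.989, -0.146, -0.0]
contact_force: [0.4, -0.3, -0.4]
gripper_width: 0.386
grasp_force: 39.9
```

```bash
python3 - <<'E'
from station import bot
from h import *
go(bot,[.581,.273,.19],-17.2)
c=bot.read_camera('wrist');pickle.dump(c,open('w2.pkl','wb'));cv2.imwrite('pics/w2.png',c['img'][:,:,::-1])
t=bot.read_camera('top');pickle.dump(t,open('t2.pkl','wb'));cv2.imwrite('pics/t2.png',t['img'][:,:,::-1])
E
```

```text
t 4.5667 pos [0.5289 0.2871 0.1883] yaw -16.780488060952173 F [ 0.3993 -0.3294 -0.3513] w 0.3858266033246235 39.936166405677795
shift [ 0.054  -0.0015 -0.0017] turn [-0.0045  0.003   0.0839]
```

View pics/w2.png

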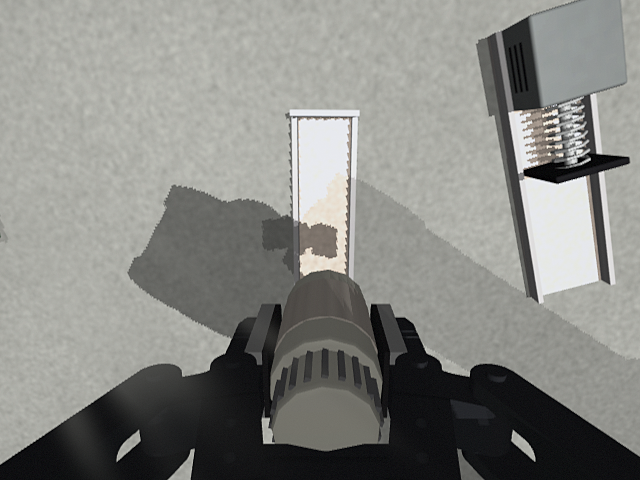

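The bottle is held upright between the pads, with the narrow row straight ahead and its end plate at about (290–358, 110). I'll zoom in to fit the rows.

```bash
python3 - <<'E'
import pickle,cv2,numpy as np
c=pickle.load(open('w2.pkl','rb'))['img'][:,:,::-1]
a=cv2.resize(c[95:285,275:375],None,fx=3,fy=3,interpolation=cv2.INTER_CUBIC)
b=cv2.resize(c[110:310,480:640],None,fx=2.85,fy=2.85,interpolation=cv2.INTER_CUBIC)
b=b[:570]
cv2.imwrite('pics/w2c.png',np.hstack([a,b]))
E
```

```text
(no output)
```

View pics/w2c.png

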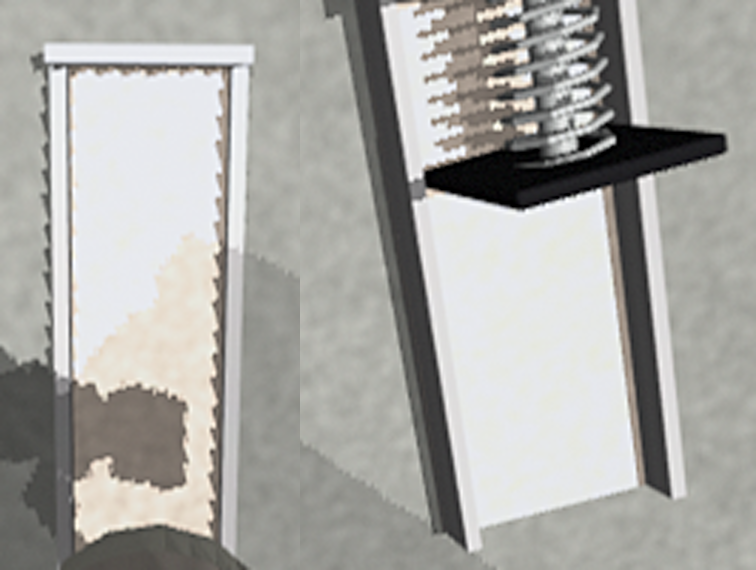

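```bash
python3 - <<'E'
from h import *
c=pickle.load(open('w2.pkl','rb'));t=pickle.load(open('cam0.pkl','rb'))['top']
def W(p,P):
    C,S=np.cos(p[2]),np.sin(p[2]);P=np.array(P,float)
    return np.c_[p[0]+C*P[:,0]-S*P[:,1],p[1]+S*P[:,0]+C*P[:,1],P[:,2]]
n=lambda a:(np.array(a)+.5)/3-.5+[275,95]
w=lambda a:(np.array(a)-[300,0]+.5)/2.85-.5+[480,110]
f=lambda a:(np.array(a)+.5)/5-.5+[150,190]
un=n([(44,62),(253,62),(51,540),(237,540)])
def rn(p):
    return (proj(c,W(p,[(.09,.024,.03),(.09,-.024,.03),(p[3],.024,.016),(p[4],-.024,.016)]))-un).ravel()
r=least_squares(rn,[.52,.29,-.3,0,0]);print('narrow wrist',r.x,np.degrees(r.x[2]),r.fun)
x,r=fitrow(t,[(-.09,.024,.016),(-.09,-.024,.016),(-.09,-.024,0),(.094,.024,.030),(.09,-.024,.016)],f([(26,420),(122,460),(128,461),(189,56),(291,104)]),[.52,.29,-.3]);print('narrow top',x,np.degrees(x[2]),r.ravel())
x,r=fitrow(c,[(-.105,.027,.016),(-.105,-.027,.016),(-.105,-.031,.016),(-.105,-.027,.004),(-.105,.031,0)],w([(480,550),(672,496),(685,497),(640,488),(435,531)]),[.52,.108,0]);print('wide wrist',x,np.degrees(x[2]),r.ravel())
o=W([.5039,-.2692,np.radians(-17.1)],[[0,0,0]])
w1=pickle.load(open('w1.pkl','rb'))
print(ray(w1,(326,227),.08),ray(w1,(58,158),.08))
E
```

```text
narrow wrist [ 0.5198  0.2903 -0.3037 -0.0314 -0.0309] -17.39943374131573 [-0.1706 -0.3736  0.0179  0.3768  1.1557 -0.0146 -0.9773 -0.0298]
narrow top [ 0.5194  0.2926 -0.2964] -16.980154488900432 [-0.1193 -0.0723 -0.3132 -0.196   0.5688  0.533   0.4364 -0.6812 -0.5727
  0.413 ]
wide wrist [ 0.5199  0.1068 -0.0089] -0.5114757269102129 [-0.5414 -0.2455 -0.9444  1.3762 -0.4769 -0.2757  0.857  -1.03    1.1952
  0.0973]
[ 0.5064 -0.2721  0.08  ] [ 0.6074 -0.1101  0.08  ]
```

```bash
python3 - <<'E'
from station import bot
from h import *
c=pickle.load(open('w2.pkl','rb'))
print(proj(c,[[.5289,.2871,z] for z in (.166,.228,.246)]))
yaw=np.radians(-17.2);C,S=np.cos(yaw),np.sin(yaw)
for lx in (.06,0.0):
    p=[.5195+C*lx,.291+S*lx];print(p);go(bot,p+[.026],-17.2)
E
```

```text
[[321.9736 303.5721]
 [320.0844 392.293 ]
 [319.1161 437.769 ]]
[np.float64(0.5768167017273406), np.float64(0.2732575169973572)]
t 4.6667 pos [0.5298 0.2838 0.1882] yaw -17.05208868226803 F [0.2    0.1005 0.2865] w 0.3876366491017825 39.935991168022156
shift [ 0.048  -0.0039  0.1623] turn [ 0.0137 -0.0043  0.0296]
[np.float64(0.5195), np.float64(0.291)]
t 4.6667 pos [0.5298 0.2838 0.1882] yaw -17.05208868226803 F [0.2    0.1005 0.2865] w 0.3876366491017825 39.935991168022156
shift [-0.012  -0.0041  0.1622] turn [ 0.0137 -0.0043  0.0296]
```

```bash
python3 - <<'E'
from station import bot
from h import *
bot.read_camera('wrist');o=bot.get_obs()
c=bot.read_camera('wrist');o2=bot.get_obs();print(o['eef_pos'],o2['eef_pos'],o2['t'])
def T(o):
    w,x,y,z=o['tool_rot'];M=np.eye(4);M[:3,:3]=R.from_quat([x,y,z,w]).as_matrix();M[:3,3]=o['eef_pos'];return M
X=np.linalg.inv(T(o))@c['pose'];print(X)
pickle.dump(c,open('w3.pkl','wb'))
for k in('w1','w2'):
    d=pickle.load(open(k+'.pkl','rb'));print((d['pose']@np.linalg.inv(X))[:3,3])
print(proj(c,[list(o['eef_pos'][:2])+[.246]]))
cv2.imwrite('pics/w3.png',c['img'][250:480,250:400,::-1].repeat(2,0).repeat(2,1))
# cap columns: bright pixels rows 400-440
g=cv2.cvtColor(c['img'],cv2.COLOR_RGB2GRAY)
for r in (380,400,415,430):
    m=np.where(g[r,200:450]>75)[0]+200;print(r,m.min(),m.max(),len(m))
E
```

```text
[0.53   0.2833 0.1882] [0.53   0.2832 0.1883] 4.7667
[[-0.0006 -0.9596 -0.2815  0.0718]
 [ 1.     -0.0005 -0.0003  0.0016]
 [ 0.0002 -0.2815  0.9596 -0.1411]
 [ 0.      0.      0.      1.    ]]
[ 0.5038 -0.2692  0.231 ]
[0.5289 0.2872 0.1883]
[[319.3354 438.0751]]
380 271 381 61
400 272 373 94
415 263 388 108
430 262 389 126
```

View pics/w3.png

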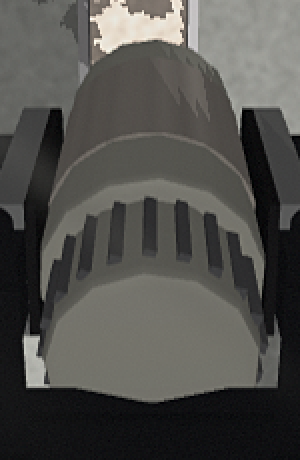

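The held bottle shows the wrist camera reads about 2.4 mm too far towards tool +y. Once corrected, it agrees with the top camera. Narrow row is at (0.5196, 0.2926), yaw −17.1°, and wide row at (0.520, 0.108), yaw −0.8°.

Request:
{"api": "servo_tool", "payload": {
  "motion": [
    [[0.02,-0.003,0.01,0,0,0,0],[0.04,-0.006,0.03,0,0,0,0],[0.047,-0.006,0.06,0,0,0,0],[0.047,-0.006,0.09,0,0,0,0],[0.047,-0.006,0.11,0,0,0,0],[0.047,-0.006,0.125,0,0,0,0],[0.047,-0.006,0.132,0,0,0,0],[0.047,-0.006,0.132,0,0,0,0],[0.047,-0.006,0.132,0,0,0,0],[0.047,-0.006,0.132,0,0,0,0]]
  ]
}}

```text
t: 5.6
eef_pos: [0.5773, 0.2773, 0.0578]
tool_rot: [-0.001, 0.989, -0.148, 0.001]
contact_force: [-0.0, -0.2, -0.5]
gripper_width: 0.388
grasp_force: 39.9
```

```bash
python3 -c "
from station import bot
from h import *
go(bot,[.577,.275,.028],-17.1)"
```

```text
t 5.6 pos [0.5773 0.2773 0.0578] yaw -17.028798520861972 F [-0.013  -0.1686 -0.5471] w 0.38835639071356154 39.94884431362152
shift [0.0003 0.0024 0.0298] turn [-0.0171 -0.0191  0.0143]
```

Request:
{"api": "servo_tool", "payload": {
  "motion": [
    [[0,0.002,0.004,0,0,0,0],[0,0.002,0.01,0,0,0,0],[0,0.002,0.016,0,0,0,0],[0,0.002,0.02,0,0,0,0],[0,0.002,0.024,0,0,0,0],[0,0.002,0.027,0,0,0,0],[0,0.002,0.029,0,0,0,0],[0,0.002,0.029,0,0,0,0],[0,0.002,0.029,0,0,0,0]]
  ]
}}

```text
t: 6.35
eef_pos: [0.5756, 0.2753, 0.0278]
tool_rot: [0.0, 0.989, -0.148, -0.0]
contact_force: [-3.2, -1.4, 4.5]
gripper_width: 0.386
grasp_force: 40.2
```

Request:
{"api": "servo_tool", "payload": {
  "motion": [
    [[0,0,0,0,0,0,0.45],[0,0,0,0,0,0,0.6],[0,0,0,0,0,0,0.8],[0,0,0,0,0,0,0.9],[0,0,-0.01,0,0,0,0.9],[0,0,-0.03,0,0,0,0.9],[0,0,-0.06,0,0,0,0.9],[0,0,-0.1,0,0,0,1],[0,0,-0.14,0,0,0,1],[0,0,-0.17,0,0,0,1],[0,0,-0.18,0,0,0,1]]
  ]
}}

```text
t: 7.27
eef_pos: [0.5781, 0.2769, 0.2141]
tool_rot: [-0.003, 0.989, -0.148, 0.004]
contact_force: [-0.6, 0.3, 0.4]
gripper_width: 1.003
grasp_force: 0.0
```

```bash
python3 - <<'E'
from station import bot
from h import *
t=bot.read_camera('wrist');c=cv2.resize(t['img'][:,:,::-1],(480,360));cv2.imwrite('pics/w4.png',c)
go(bot,[.607,-.1065,.2],-17.1)
E
```

```text
t 7.3167 pos [0.5781 0.2769 0.2138] yaw -16.99884788221272 F [1.3053 0.8257 1.2537] w 0.9990381149659231 0.0
shift [0.1396 0.3582 0.0123] turn [-0.0756 -0.0745  0.0205]
```

View pics/w4.png

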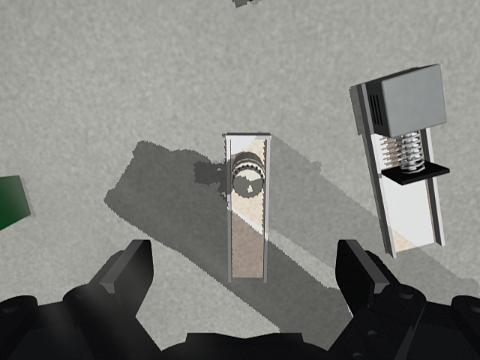

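Bottle B stands in the narrow row near the end plate, at (247,180). Next is bottle A.

Request:
{"api": "servo_tool", "payload": {
  "motion": [
    [[0.14,0.358,0,0,0,0,1],[0.14,0.358,0,0,0,0,1],[0.14,0.358,0,0,0,0,1],[0.14,0.358,0,0,0,0,1],[0.14,0.358,0,0,0,0,1],[0.14,0.358,0,0,0,0,1],[0.14,0.358,0,0,0,0,1],[0.14,0.358,0,0,0,0,1],[0.14,0.358,0,0,0,0,1],[0.14,0.358,0,0,0,0,1],[0.14,0.358,0,0,0,0,1],[0.14,0.358,0,0,0,0,1],[0.14,0.358,0.02,0,0,0,1],[0.14,0.358,0.05,0,0,0,1],[0.14,0.358,0.08,0,0,0,1]]
  ]
}}

```text
t: 8.57
eef_pos: [0.6057, -0.1052, 0.127]
tool_rot: [-0.001, 0.989, -0.146, 0.001]
contact_force: [0.1, 0.4, -0.4]
gripper_width: 0.997
grasp_force: 0.0
```

```bash
python3 -c "
from station import bot
from h import *
bot.read_camera('top');bot.read_camera('top');go(bot,[.607,-.1065,.0225],-17.1)"
```

```text
t 8.6667 pos [ 0.6012 -0.1049  0.1223] yaw -16.780570458997207 F [-0.112   1.3687 -0.4337] w 1.0020000264201072 0.0
shift [ 0.007  -0.0003  0.0998] turn [0.0096 0.1146 0.0639]
```

Request:
{"api": "servo_tool", "payload": {
  "motion": [
    [[0.005,0,0.03,0,0,0,1],[0.005,0,0.055,0,0,0,1],[0.005,0,0.075,0,0,0,1],[0.005,0,0.09,0,0,0,1],[0.005,0,0.098,0,0,0,1],[0.005,0,0.1,0,0,0,1],[0.005,0,0.1,0,0,0,0.8],[0.005,0,0.1,0,0,0,0.6],[0.005,0,0.1,0,0,0,0.4],[0.005,0,0.1,0,0,0,0.2],[0.005,0,0.1,0,0,0,0],[0.005,0,0.1,0,0,0,0],[0.005,0,0.1,0,0,0,0],[0.005,0,0.1,0,0,0,0],[0.005,0,0.1,0,0,0,0]]
  ]
}}

```text
t: 9.92
eef_pos: [0.6106, -0.1094, 0.0285]
tool_rot: [-0.0, 0.989, -0.148, 0.001]
contact_force: [-0.7, 0.5, 6.6]
gripper_width: 0.383
grasp_force: 39.4
```

```bash
python3 -c "
from station import bot
from h import *
go(bot,[.5196-.002*.956,.2926+.002*.29,.19],-17.1)"
```

```text
t 9.9167 pos [ 0.6106 -0.1094  0.0285] yaw -16.988275343321657 F [-0.7128  0.4705  6.609 ] w 0.3828182450810915 39.36755418777466
shift [-0.2063 -0.3579 -0.1617] turn [-0.0038 -0.0191  0.0223]
```

Request:
{"api": "servo_tool", "payload": {
  "motion": [
    [[0,0,-0.02,0,0,0,0],[0,0,-0.06,0,0,0,0],[0,0,-0.1,0,0,0,0],[0,0,-0.14,0,0,0,0],[-0.01,-0.02,-0.16,0,0,0,0],[-0.206,-0.358,-0.16,0,0,0,0],[-0.206,-0.358,-0.16,0,0,0,0],[-0.206,-0.358,-0.16,0,0,0,0],[-0.206,-0.358,-0.16,0,0,0,0],[-0.206,-0.358,-0.16,0,0,0,0],[-0.206,-0.358,-0.16,0,0,0,0],[-0.206,-0.358,-0.16,0,0,0,0],[-0.206,-0.358,-0.16,0,0,0,0],[-0.206,-0.358,-0.16,0,0,0,0],[-0.206,-0.358,-0.16,0,0,0,0],[-0.206,-0.358,-0.16,0,0,0,0],[-0.206,-0.358,-0.16,0,0,0,0],[-0.206,-0.358,-0.16,0,0,0,0]]
  ]
}}

```text
t: 11.42
eef_pos: [0.5178, 0.2915, 0.187]
tool_rot: [0.001, 0.989, -0.148, 0.0]
contact_force: [-0.3, -0.6, -1.1]
gripper_width: 0.387
grasp_force: 40.0
```

```bash
python3 -c "
from station import bot
from h import *
for i in range(4): bot.read_camera('top')
go(bot,[.518,.293,.0325],-17.1)"
```

```text
t 11.6167 pos [0.5181 0.2915 0.1873] yaw -17.133097002301643 F [ 1.1149 -0.0849 -0.5183] w 0.39088444897458485 39.993959069252014
shift [-0.0006 -0.0015  0.1548] turn [ 0.0065 -0.0042 -0.0066]
```

Request:
{"api": "servo_tool", "payload": {
  "motion": [
    [[0,-0.001,0.03,0,0,0,0],[0,-0.001,0.06,0,0,0,0],[0,-0.001,0.09,0,0,0,0],[0,-0.001,0.11,0,0,0,0],[0,-0.001,0.12,0,0,0,0],[0,-0.001,0.125,0,0,0,0],[0,-0.001,0.125,0,0,0,0],[0,-0.001,0.125,0,0,0,0],[0,-0.001,0.125,0,0,0,0]]
  ]
}}

```text
t: 12.37
eef_pos: [0.5188, 0.2947, 0.0639]
tool_rot: [-0.001, 0.989, -0.148, 0.001]
contact_force: [0.3, -0.3, -0.0]
gripper_width: 0.387
grasp_force: 40.0
```

```bash
python3 -c "
from station import bot
from h import *
bot.read_camera('top');bot.read_camera('top')
go(bot,[.518,.293,.0325],-17.1)"
```

```text
t 12.4667 pos [0.5185 0.2946 0.0637] yaw -16.988792826744337 F [-0.7226 -0.1945 -0.4101] w 0.3830664074267914 39.986668825149536
shift [-0.0001  0.0018  0.0312] turn [-0.0204 -0.0185  0.0223]
```

Request:
{"api": "servo_tool", "payload": {
  "motion": [
    [[0,0.0015,0.006,0,0,0,0],[0,0.0015,0.012,0,0,0,0],[0,0.0015,0.018,0,0,0,0],[0,0.0015,0.022,0,0,0,0],[0,0.0015,0.026,0,0,0,0],[0,0.0015,0.029,0,0,0,0],[0,0.0015,0.031,0,0,0,0],[0,0.0015,0.031,0,0,0,0],[0,0.0015,0.031,0,0,0,0]]
  ]
}}

```text
t: 13.22
eef_pos: [0.5171, 0.2927, 0.0324]
tool_rot: [0.0, 0.989, -0.148, -0.0]
contact_force: [-3.4, -1.6, 12.1]
gripper_width: 0.387
grasp_force: 41.1
```

Request:
{"api": "servo_tool", "payload": {
  "motion": [
    [[0,0,-0.001,0,0,0,0.45],[0,0,-0.001,0,0,0,0.6],[0,0,-0.001,0,0,0,0.8],[0,0,-0.001,0,0,0,0.9],[0,0,-0.01,0,0,0,0.9],[0,0,-0.03,0,0,0,0.9],[0,0,-0.06,0,0,0,0.9],[0,0,-0.1,0,0,0,1],[0,0,-0.14,0,0,0,1],[0,0,-0.17,0,0,0,1],[0,0,-0.17,0,0,0,1]]
  ]
}}

```text
t: 14.13
eef_pos: [0.5205, 0.2952, 0.2092]
tool_rot: [-0.004, 0.989, -0.148, 0.005]
contact_force: [1.2, 0.6, -0.5]
gripper_width: 1.004
grasp_force: 0.0
```

```bash
python3 -c "
from station import bot
from h import *
t=bot.read_camera('wrist');pickle.dump(t,open('w5.pkl','wb'))
bot.read_camera('top')
go(bot,[.465,-.1275,.13],-.8)"
```

```text
t 14.2333 pos [0.518  0.2932 0.2033] yaw -16.993115743097313 F [ 0.2557  0.6482 -0.7593] w 0.9989048394515854 0.0
shift [0.0721 0.418  0.0724] turn [-0.026  -0.0329 -3.2386]
```

Request:
{"api": "servo_tool", "payload": {
  "motion": [
    [[0.072,0.418,0,0,0,-3.25,1],[0.072,0.418,0,0,0,-3.25,1],[0.072,0.418,0,0,0,-3.25,1],[0.072,0.418,0,0,0,-3.25,1],[0.072,0.418,0,0,0,-3.25,1],[0.072,0.418,0,0,0,-3.25,1],[0.072,0.418,0,0,0,-3.25,1],[0.072,0.418,0,0,0,-3.25,1],[0.072,0.418,0,0,0,-3.25,1],[0.072,0.418,0,0,0,-3.25,1],[0.072,0.418,0,0,0,-3.25,1],[0.072,0.418,0,0,0,-3.25,1],[0.072,0.418,0.02,0,0,-3.25,1],[0.072,0.418,0.05,0,0,-3.25,1],[0.072,0.418,0.07,0,0,-3.25,1],[0.072,0.418,0.07,0,0,-3.25,1],[0.072,0.418,0.07,0,0,-3.25,1]]
  ]
}}

```text
t: 15.65
eef_pos: [0.463, -0.1265, 0.1302]
tool_rot: [-0.001, 1.0, -0.005, -0.002]
contact_force: [0.7, -0.4, -0.4]
gripper_width: 1.004
grasp_force: 0.0
```

```bash
python3 - <<'E'
from station import bot
from h import *
t=bot.read_camera('wrist')
# composite last view: w5 rows | current
a=pickle.load(open('w5.pkl','rb'))['img'];im=np.hstack([a[100:,160:560],t['img'][100:,120:520]])[:,:,::-1]
cv2.imwrite('pics/w6.png',im)
bot.read_camera('top');go(bot,[.465,-.1275,.024],-.8)
print(proj(t,[[.465,-.1275,.08],[.465,-.1275,0]]))
E
```

```text
t 15.75 pos [ 0.4648 -0.1273  0.1321] yaw -0.663614633105748 F [0.4379 0.3399 0.4566] w 0.9991122968955082 0.0
shift [0.0001 0.0002 0.1081] turn [-0.0017 -0.0108  0.0273]
[[324.3768 275.6435]
 [324.833  234.8177]]
```

View pics/w6.png

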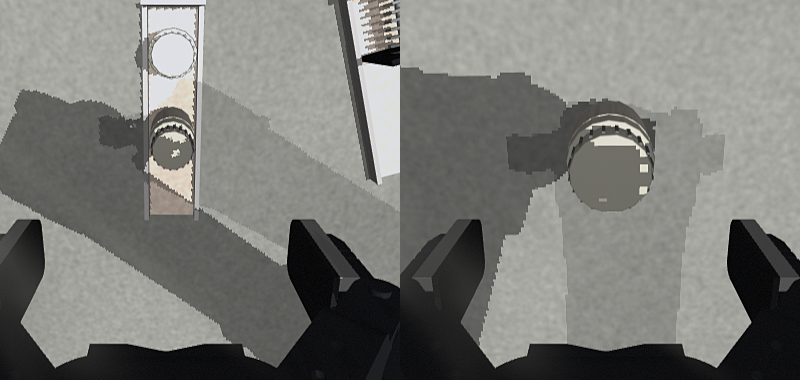

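Both small bottles stand upright in the narrow row, in the left half at (172,52) and (173,140). The large cap is centred between the fingers at (611,171). Now I'll grasp it.

Request:
{"api": "servo_tool", "payload": {
  "motion": [
    [[0.002,0,0.03,0,0,0,1],[0.002,0,0.06,0,0,0,1],[0.002,0,0.08,0,0,0,1],[0.002,0,0.095,0,0,0,1],[0.002,0,0.104,0,0,0,1],[0.002,0,0.106,0,0,0,1],[0.002,0,0.106,0,0,0,0.8],[0.002,0,0.106,0,0,0,0.6],[0.002,0,0.106,0,0,0,0.4],[0.002,0,0.106,0,0,0,0.2],[0.002,0,0.106,0,0,0,0],[0.002,0,0.106,0,0,0,0],[0.002,0,0.106,0,0,0,0],[0.002,0,0.106,0,0,0,0],[0.002,0,0.106,0,0,0,0]]
  ],
  "grip_force": 60
}}

```text
t: 17.0
eef_pos: [0.467, -0.1284, 0.0267]
tool_rot: [0.0, 1.0, -0.007, 0.001]
contact_force: [-1.5, 0.5, 6.3]
gripper_width: 0.549
grasp_force: 60.7
```

```bash
python3 -c "
from station import bot
from h import *
bot.read_camera('top');bot.read_camera('top')
go(bot,[.52-.06,.1083+.06*.013,.17],-.75)"
```

```text
t 17.1 pos [ 0.467  -0.1283  0.0267] yaw -0.7431962821568329 F [-1.4535  0.473   7.281 ] w 0.5473010919253383 60.738269090652466
shift [-0.0097 -0.2372 -0.1434] turn [ 0.0055 -0.0259  0.0014]
```

Request:
{"api": "servo_tool", "payload": {
  "motion": [
    [[0,0,-0.02,0,0,0,0],[0,0,-0.06,0,0,0,0],[0,0,-0.1,0,0,0,0],[0,-0.01,-0.12,0,0,0,0],[-0.008,-0.237,-0.12,0,0,0,0],[-0.008,-0.237,-0.12,0,0,0,0],[-0.008,-0.237,-0.12,0,0,0,0],[-0.008,-0.237,-0.12,0,0,0,0],[-0.008,-0.237,-0.12,0,0,0,0],[-0.008,-0.237,-0.12,0,0,0,0],[-0.008,-0.237,-0.12,0,0,0,0],[-0.008,-0.237,-0.12,0,0,0,0],[-0.008,-0.237,-0.1,0,0,0,0],[-0.008,-0.237,-0.07,0,0,0,0],[-0.008,-0.237,-0.045,0,0,0,0],[-0.008,-0.237,-0.036,0,0,0,0],[-0.008,-0.237,-0.036,0,0,0,0],[-0.008,-0.237,-0.036,0,0,0,0]]
  ]
}}

```text
t: 18.6
eef_pos: [0.4613, 0.108, 0.0617]
tool_rot: [0.0, 1.0, -0.007, -0.0]
contact_force: [0.4, 0.6, -0.5]
gripper_width: 0.548
grasp_force: 61.9
```

```bash
python3 -c "
from station import bot
from h import *
bot.read_camera('top')
# re-check wide row vs held bottle in the wrist image, and settle
c=bot.read_camera('wrist');pickle.dump(c,open('w7.pkl','wb'));cv2.imwrite('pics/w7.png',c['img'][:,:,::-1])
go(bot,[.462,.1091,.032],-.75)"
```

```text
t 18.7 pos [0.4623 0.1088 0.0627] yaw -0.7840483977163327 F [ 0.4642 -0.2159 -0.5796] w 0.5478069442739832 61.876527070999146
shift [-0.0003 -0.0003  0.0307] turn [-0.0058 -0.0273 -0.0068]
```

Request:
{"api": "servo_tool", "payload": {
  "motion": [
    [[0,0,0.006,0,0,0,0],[0,0,0.012,0,0,0,0],[0,0,0.017,0,0,0,0],[0,0,0.021,0,0,0,0],[0,0,0.025,0,0,0,0],[0,0,0.028,0,0,0,0],[0,0,0.03,0,0,0,0],[0,0,0.03,0,0,0,0],[0,0,0.03,0,0,0,0]]
  ]
}}

```text
t: 19.45
eef_pos: [0.4611, 0.109, 0.0312]
tool_rot: [-0.0, 1.0, -0.006, -0.0]
contact_force: [0.6, 0.6, -0.1]
gripper_width: 0.544
grasp_force: 62.0
```

```bash
python3 -c "
from station import bot
from h import *
bot.read_camera('top')
go(bot,[.52+.021,.1083-.021*.013,.032],-.75)"
```

```text
t 19.5 pos [0.4611 0.109  0.0313] yaw -0.7352567090874146 F [-0.233   0.6242 -2.6072] w 0.5441001180979417 62.01095938682556
shift [ 0.0799 -0.0001 -0.0007] turn [-0.0003 -0.0009  0.0029]
```

Request:
{"api": "servo_tool", "payload": {
  "motion": [
    [[0.005,0,0,0,0,0,0],[0.01,0,0,0,0,0,0],[0.015,0,0,0,0,0,0],[0.02,0,0,0,0,0,0],[0.024,0,0,0,0,0,0],[0.028,0,0,0,0,0,0],[0.032,0,0,0,0,0,0],[0.036,0,0,0,0,0,0],[0.04,0,0,0,0,0,0],[0.044,0,0,0,0,0,0],[0.048,0,0,0,0,0,0],[0.052,0,0,0,0,0,0],[0.055,0,0,0,0,0,0],[0.058,0,0,0,0,0,0],[0.06,0,0,0,0,0,0],[0.06,0,0,0,0,0,0],[0.06,0,0,0,0,0,0]]
  ]
}}

```text
t: 20.92
eef_pos: [0.5197, 0.1082, 0.031]
tool_rot: [0.0, 1.0, -0.006, -0.001]
contact_force: [-7.1, 1.1, 3.1]
gripper_width: 0.548
grasp_force: 62.0
```

```bash
python3 -c "
from station import bot
from h import *
bot.read_camera('top')
go(bot,[.52+.021,.1083-.021*.013,.0315],-.75)"
```

```text
t 20.9667 pos [0.5196 0.1082 0.0309] yaw -0.7098145250202903 F [-6.0009 -0.3652  3.7374] w 0.5513756225219648 61.96966767311096
shift [ 0.0214 -0.0001 -0.0006] turn [0.0079 0.0342 0.008 ]
```

Request:
{"api": "servo_tool", "payload": {
  "motion": [
    [[0.003,0,0,0,0,0,0],[0.006,0,0,0,0,0,0],[0.009,0,0,0,0,0,0],[0.012,0,0,0,0,0,0],[0.014,0,0,0,0,0,0],[0.016,0,0,0,0,0,0],[0.018,0,0,0,0,0,0],[0.018,0,0,0,0,0,0],[0.018,0,0,0,0,0,0]]
  ]
}}

```text
t: 21.72
eef_pos: [0.5368, 0.108, 0.0309]
tool_rot: [0.0, 1.0, -0.006, -0.002]
contact_force: [-9.1, 0.6, 4.1]
gripper_width: 0.55
grasp_force: 62.0
```

Request:
{"api": "servo_tool", "payload": {
  "motion": [
    [[0.001,0,0,0,0,0,0],[0.002,0,0,0,0,0,0],[0.003,0,0,0,0,0,0],[0.004,0,0,0,0,0,0],[0.004,0,0,0,0,0,0],[0.004,0,0,0,0,0,0]]
  ]
}}

```text
t: 22.22
eef_pos: [0.5403, 0.108, 0.0309]
tool_rot: [0.001, 1.0, -0.006, -0.003]
contact_force: [-8.8, 1.3, 6.9]
gripper_width: 0.545
grasp_force: 62.1
```

Request:
{"api": "servo_tool", "payload": {
  "motion": [
    [[0.0005,0,0,0,0,0,0],[0.001,0,0,0,0,0,0],[0.0015,0,0,0,0,0,0],[0.002,0,0,0,0,0,0],[0.002,0,0,0,0,0,0],[0.002,0,0,0,0,0,0]]
  ]
}}

```text
t: 22.72
eef_pos: [0.542, 0.1079, 0.0309]
tool_rot: [0.001, 1.0, -0.006, -0.003]
contact_force: [-11.5, 1.3, 7.3]
gripper_width: 0.548
grasp_force: 62.1
```

Request:
{"api": "servo_tool", "payload": {
  "motion": [
    [[0.0005,0,0,0,0,0,0],[0.001,0,0,0,0,0,0],[0.0015,0,0,0,0,0,0],[0.0015,0,0,0,0,0,0],[0.0015,0,0,0,0,0,0],[0.0015,0,0,0,0,0,0]]
  ]
}}

```text
t: 23.22
eef_pos: [0.5426, 0.1079, 0.0309]
tool_rot: [0.001, 1.0, -0.006, -0.004]
contact_force: [-13.0, 0.8, 10.1]
gripper_width: 0.549
grasp_force: 62.4
```

```bash
python3 -c "
from station import bot
from h import *
for i in range(3):
  bot.read_camera('top');go(bot,[.541,.108,.031],-.75)"
```

```text
t 23.2667 pos [0.5426 0.1079 0.0309] yaw -0.6764753570094748 F [-12.2918   0.9709   9.4941] w 0.5428568469461404 62.43729114532471
shift [-0.0016 -0.     -0.0001] turn [0.0192 0.0835 0.0148]
t 23.3167 pos [0.5426 0.1079 0.0309] yaw -0.674475349217511 F [-12.8327   0.8516  10.37  ] w 0.5483532949072526 62.43706226348877
shift [-0.0016 -0.     -0.0001] turn [0.0192 0.0841 0.0152]
t 23.3667 pos [0.5426 0.108  0.0309] yaw -0.6736372967934922 F [-12.7058   1.0198  10.9529] w 0.5500442551666624 62.437859773635864
shift [-0.0016 -0.     -0.0001] turn [0.0188 0.0833 0.0153]
```

Request:
{"api": "servo_tool", "payload": {
  "motion": [
    [[0.0005,0,-0.0002,0,0,0,0],[0.001,0,-0.0004,0,0,0,0],[0.0015,0,-0.0006,0,0,0,0],[0.002,0,-0.0006,0,0,0,0],[0.002,0,-0.0006,0,0,0,0],[0.002,0,-0.0006,0,0,0,0],[0.002,0,-0.0006,0,0,0,0]]
  ]
}}

```text
t: 23.95
eef_pos: [0.5426, 0.1079, 0.0309]
tool_rot: [0.001, 1.0, -0.006, -0.005]
contact_force: [-16.9, 1.6, 11.2]
gripper_width: 0.547
grasp_force: 62.6
```

Request:
{"api": "servo_tool", "payload": {
  "motion": [
    [[0.0003,0,-0.0003,0,0,0,0],[0.0005,0,-0.0005,0,0,0,0],[0.0005,0,-0.0005,0,0,0,0],[0.0005,0,-0.0005,0,0,0,0],[0.0005,0,-0.0005,0,0,0,0],[0.0005,0,-0.0005,0,0,0,0],[0.0005,0,-0.0005,0,0,0,0],[0.0005,0,-0.0005,0,0,0,0],[0.0005,0,-0.0005,0,0,0,0],[0.0005,0,-0.0005,0,0,0,0],[0.0005,0,-0.0005,0,0,0,0],[0.0005,0,-0.0005,0,0,0,0]]
  ]
}}

```text
t: 24.95
eef_pos: [0.5427, 0.1079, 0.0309]
tool_rot: [0.001, 1.0, -0.006, -0.006]
contact_force: [-16.7, 1.0, 7.8]
gripper_width: 0.549
grasp_force: 62.6
```

```bash
python3 -c "
from station import bot
from h import *
for i in range(3):
  c=bot.read_camera('top');go(bot,[.541,.108,.031],-.75)
a=pickle.load(open('cam0.pkl','rb'))['top']['img']
d=np.abs(c['img'].astype(int)-a).max(2)
for n,(u,v) in dict(rinse=(440,182),dish=(444,359),carton=(238,140)).items(): print(n,(d[v-25:v+25,u-25:u+25]>40).sum())"
```

```text
t 25.0 pos [0.5427 0.1079 0.031 ] yaw -0.6428177540283553 F [-16.8538   0.8359   8.1697] w 0.5441012404337684 62.58275628089905
shift [-0.0017 -0.0001 -0.    ] turn [0.028  0.1347 0.0216]
t 25.05 pos [0.5427 0.1079 0.031 ] yaw -0.6439181635535143 F [-17.194    2.2911   8.2519] w 0.5488073043075673 62.58285999298096
shift [-0.0017 -0.0001 -0.    ] turn [0.0279 0.1348 0.0214]
t 25.1 pos [0.5427 0.1079 0.031 ] yaw -0.6399042704073203 F [-17.4075   1.7286   7.6919] w 0.5502953232047884 62.582902908325195
shift [-0.0017 -0.0001 -0.    ] turn [0.028  0.1346 0.0222]
rinse 0
dish 0
carton 12
```

```bash
python3 -c "
from station import bot
print(bot.hand_in())"
```

```text
the job is handed in; nothing more can be done
None
```

I handed the job in at about 25 s: both small bottles stand released in the narrow row, and the large bottle is held low in the wide row, pressing the pusher against its stop at a steady 17 N or so; top-camera checks showed no change around the dish and rinse bottle, and only a few changed pixels at the carton, probably the arm's shadow.

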